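# Close the tester's guard, then load it five clicks and hold

## Robot

A 7-joint arm with a two-finger parallel gripper is mounted at the origin on the work surface. World frame = base frame: x ahead of the robot, y to its left, z up, the work surface at z = 0. Lengths are in m, angles in rad, forces in N, time in s.
With the tool pointing down it reaches from about 0.4 to 0.85 m from the base axis. Payload 4.5 kg.
Tool frame: the origin (TCP) lies midway between the tips of the shut fingers; the grasp point (between the pads) lies 19 mm behind it; z points along the fingers, y is the direction in which the jaws open and shut (so a half turn about z gives the same grasp; the last joint's range is limited). The gripper opens to 88 mm and grips with 3 to 60 N. Pads are 18 mm wide; open, the fingers measure 123 mm over their backs; the gripper's body (75 mm by 187 mm) begins 45 mm behind the grasp point.
Start: joints at [1.225, 0.689, -0.195, 1.565, 0.157, 0.902, -0.215], TCP at [0.232, -0.58, 0.239] pointing down, gripper open.
Joint ranges: [-3.01, 3.01], [-0.46, 2.08], [-1.47, 1.51], [0.13, 2.56], [-1, 4.14], [0.04, 2.09], [-2.66, 2.66]. Speed limits (rad/s): [2.57, 2.57, 3.14, 3.14, 3.14, 3.14, 3.14].

## Interface

Orientations are given as a unit quaternion [x, y, z, w].
In Python, from plant import get_state, snapshot, finish_job, regions_of gives the robot as it stands.
- The arm moves only by the tool send_rows, never from a script. Its argument "series" is a list of rows, each an object of numbers: "grip": the opening, from 0 (shut) to 1 (fully open); "dx", "dy", "dz": the shift along the tool's x, y, z in mm; "turn": the turn about the tool's z in rad. A call has 1 to 20 rows; each row shifts and turns the commanded pose from where the row before left it, along the tool's axes as they then stand; what a row does not reach is not made up. A row lasts 1/10 s, in which the tool goes at most 50 mm and 8.59 degrees, less where a joint would pass 70% of its speed; a pose out of reach is approached as far as the arm can. A call is refused whole if a number of a shift passes 50 or a number of a turn 0.15, either way. A call with a gripper value outside its range is refused whole. The fingers move at their own pace and stop on an object; "force" is the grip in N (left out, the last holds). Time passes only in rows, so rows that do not move let the fingers close. It gives the time, the measured TCP pose, the force and the opening at its end, in the units of the state.
- get_state(): the state, without advancing time (a new reading comes with each control period).
- snapshot(name): name is "scene" or "top" or "wrist"; returns a dict with "img" (420x560x3 uint8, red, green, blue), "depth" (420x560 float32, m along the optical axis (not along the pixel's ray), 0 where there is no reading), "fov_y" (degrees; the focal length in pixels is half the picture's height over the tangent of half this angle, whatever the lens; pixels are square), "cx", "cy" (the principal point, pixels), "R" (3x3) and "t" (3): a world point X has camera coordinates R X + t. Camera axes: x right, y down, z forward; pixel columns grow to the right and rows downward; lengths in m; the calibration is good to about 2 mm. A picture is of the moment at which its call begins.
- finish_job(): hands the job in, once; it reports no verdict.
Trained networks look in a picture, given as the dict that the camera call returned (one of the last four; its "shot" number tells which), for a name from the list of things; names that differ only in an ending like _2 or _b are one class to them, and where a whole thing is asked for, a point or a joint stands for the part that bears it (a point fixed in the world has none). Each returns a list of dicts, best first, with "score" (0 to 1); they miss things now and then, are a little off and sometimes report something else, mostly with a low value. They report only what shows in the picture. A call takes as long as a camera call.
- regions_of(picture, target): "pixels" (420x560 bool, what is visible of it) and "extent" ([left, top, right, bottom] in pixels, round what is visible of it).
The state is a dict: "clock": time; "q": joint angles; "qd": joint speeds; "joint_torque": joint torques, N m; "tool_pos": TCP position; "eef_rot": TCP orientation; "contact_force": force on the tool from outside, world axes, zero at the start; "moment": the same for the moment, N m; "opening": opening from 0.0 (shut) to 1.0 (fully open).
Only numpy, scipy, OpenCV 4.12 (cv2) and the standard library are available. Lean on these libraries where they do the work, as an engineer would, in place of code of your own. Each camera call takes 0.05 s, during which the arm holds its last target.

## Task

On the hardness tester, close the clear front guard all the way down by its tab, and only then bring the ball-ended load lever down five clicks from its rest, counting them by feel and not going past the fifth. The lever springs back when let go, so finish still holding it down at the fifth click with the guard down, and leave the specimens and other things on the bench where they are.

Things in the scene. Friction and masses are not known exactly. Their poses are not given: they have to be found in the camera images.
- tester: white bench hardness tester, fixed, 320 mm deep (x -150 to +170), 240 mm wide. Origin at bench level; -x points out of its front, +y to the load lever's side, z up. Specimen chamber in front (x below 0), its roof 220 mm high; body behind 230 mm high. Two guide posts at the front (x -162 to -150, y +-113) stand 270 mm high. A gear cover (x -122 to +12, 85 to 245 mm high) sticks out to y = 142
- tester_head (a point): centre of the top of the tester's head, 400 mm above the bench; the head is 130 mm (tester x) by 150 mm (tester y), with a camera on it that reaches 500 mm, and two eyepieces that stick out of its front to tester x = -20 at 360 mm height
- sash (a joint): opening of the clear guard, a vertical sliding sash 212 mm wide and 115 mm tall in the tester's front (x = -157): 0 = fully down, grows upward in m to 0.115. It stays at any height by friction (about 6 N; it weighs 2.5 N, so lowering takes about 4 N and raising about 9 N)
- sash_tab (a point): centre of the guard's pull tab, an upright white block 20 mm wide (tester y), 28 mm deep (tester x), 36 mm tall, on a 12 mm stem that holds it 78 mm out in front of the guard; 120 mm above the bench when the guard is down. Pinch it from above with the fingers closing along the tester's y
- lever_turn (a joint): angle of the load lever, rad: 0 = at rest on its upper stop, pointing 0.5 rad above level; grows as the ball comes down, end stop at 0.975. A return spring drives it up. A pawl drops into a notch every 0.13 rad: the first click is the drop into 0.13, the fifth the drop into 0.65, with crests midway between. The notches do not hold the lever against its spring
- load_lever: the lever. Its origin lies on the pivot axis, 170 mm above the bench at tester x = -90, y = +131 (the ball swings in the plane y = +155); the axis lies along the tester's y. Felt at the ball, the resistance jumps up by about 6 N on leaving a notch, falls off over the crest and is lowest just before the next notch, where it jumps up again: one such cycle per click
- lever_ball (a point): smooth white ball knob, 32 mm diameter (this point is its centre), on the free end of the 12 mm thick steel load lever, 160 mm from the pivot axis, in front of the tester. 247 mm above the bench at rest, 146 mm at the fifth click; one click is 21 mm of its arc. Resists with 6.5 N on average at first, 8.5 N at the fifth click. Press on it from above, fingers shut, or pinch it across the tester y
- puck_a: round metallographic specimen, red-brown resin puck 30 mm across and 19 mm high with a small steel square on top; origin at the centre of its underside; on the bench in front of the tester; leave it
- puck_b: round metallographic specimen, red-brown resin puck 30 mm across and 19 mm high with a small steel square on top; origin at the centre of its underside; on the bench in front of the tester towards the lever side; leave it
- puck_stage: round metallographic specimen, red-brown resin puck 30 mm across and 19 mm high with a small steel square on top; origin at the centre of its underside; on the tester's anvil, 65 mm above the bench inside the chamber; leave it
- puck_tray: round metallographic specimen, red-brown resin puck 30 mm across and 19 mm high with a small steel square on top; origin at the centre of its underside; in the tray; leave it
- tray: open grey tray 150 x 110 x 28 mm, origin at the centre of its underside; leave it
- bottle: closed white bottle, 60 mm diameter, 150 mm high, origin at the centre of its underside; leave it
- dish: shallow glass dish 90 mm across, 15 mm high, origin at the centre of its underside; leave it
- brush: flat dusting brush about 200 mm long lying on the bench, handle along its x; leave it

How it is judged:
By the outcome, as a careful person would: the job done as asked, in the order asked, and still so for the second after the job is handed in, while the arm keeps its last pose, push and grip.
It also fails if it takes over 72 s, if anything falls off the work surface, if the arm or the gripper's body presses on something with over 40 N, if the wrist force passes 120 N, or if a joint passes its speed limit or range.

## Working session

There is one attempt and no reset: what is moved stays moved. The work goes in short steps, Python scripts to look and compute and a tool call to move; the robot and the scene stay as the last step left them, time stands still between calls to the robot, and variables do not carry over. Pictures are saved under pics/ and viewed, and the job is handed in when it is done.

Besides the shell and the picture viewer there is one more tool, called after "Request:" in YAML: its name, and indented under it one key for each argument. send_rows: Moves the arm, as the interface text tells. Its arguments: {"type":"object","properties":{"series":{"type":"array","items":{"type":"object","properties":{"grip":{"type":"number"},"dx":{"type":"number"},"dy":{"type":"number"},"dz":{"type":"number"},"turn":{"type":"number"}}}},"force":{"type":"number"}},"required":["series"]}

```bash
mkdir -p pics; ls; python3 - <<'E'
from plant import *
import cv2,numpy as np
s=get_state();print(s)
for n in ("scene","top"):
    p=snapshot(n);cv2.imwrite(f"pics/{n}0.png",p["img"][:,:,::-1]);np.savez(f"{n}0.npz",**{k:v for k,v in p.items()})
    print(n,p["fov_y"],p["R"],p["t"])
    for t in ("tester","sash_tab","lever_ball","puck_a","bottle","load_lever"):
        for r in regions_of(p,t)[:4]:
            print(t,r["score"],r["extent"])
E
```

```text
pics
{'clock': 0.0, 'q': array([ 1.22481191,  0.68992827, -0.19453223,  1.566337  ,  0.15731227,
        0.90248587, -0.21514198]), 'qd': array([ 0.0018319 ,  0.0013945 ,  0.00046431,  0.00109626, -0.00099623,
        0.00052274,  0.00067364]), 'joint_torque': array([-2.71467088e-04, -5.27571952e+01, -1.26666360e+00, -1.53431064e+01,
       -5.26002282e-02,  6.41433435e-03,  1.68581464e-04]), 'tool_pos': array([ 0.2314311 , -0.57990491,  0.23794713]), 'eef_rot': array([ 9.82018236e-01,  1.88784021e-01, -2.29977520e-04, -8.51819105e-04]), 'contact_force': array([ 0.12627254, -0.15776207, -0.74244204]), 'moment': array([ 0.00174092, -0.01228859,  0.0030315 ]), 'opening': 0.9986387623337504}
scene 46.84234251673763 [[-0.16905087  0.98548241  0.01569116]
 [ 0.75942671  0.14038789 -0.63526554]
 [-0.62824587 -0.09547591 -0.77213437]] [ 0.0630796  -0.24200372  1.66410052]
tester 0.61 [46.2, 139.9, 261.3, 328.3]
tester 0.18 [242.3, 256.1, 253.8, 266.7]
sash_tab 0.7 [200.7, 172.9, 246.4, 232.6]
lever_ball 0.7 [191.4, 236.8, 260.6, 282.2]
lever_ball 0.53 [374.0, 292.8, 405.0, 337.1]
puck_a 0.59 [240.0, 251.6, 254.3, 267.1]
bottle 0.79 [376.0, 294.9, 405.7, 337.9]
load_lever 0.93 [191.0, 237.3, 260.3, 280.2]
top 51.36453780855304 [[ 0.00347373 -0.99990571  0.01328513]
 [-0.98997433 -0.00531456 -0.14114735]
 [ 0.14120465 -0.01266163 -0.98989945]] [0.00373803 0.55450021 1.51446427]
tester 0.87 [291.4, 127.7, 458.6, 244.1]
sash_tab 0.76 [310.9, 177.4, 363.1, 237.3]
sash_tab 0.65 [290.2, 155.0, 335.5, 179.4]
lever_ball 0.76 [289.9, 154.0, 335.3, 180.2]
puck_a 0.62 [301.5, 213.0, 309.0, 220.3]
puck_a 0.42 [298.8, 239.3, 304.1, 248.3]
bottle 0.78 [188.8, 165.0, 207.7, 186.1]
load_lever 0.67 [288.6, 155.5, 333.9, 182.4]
```

View pics/scene0.png

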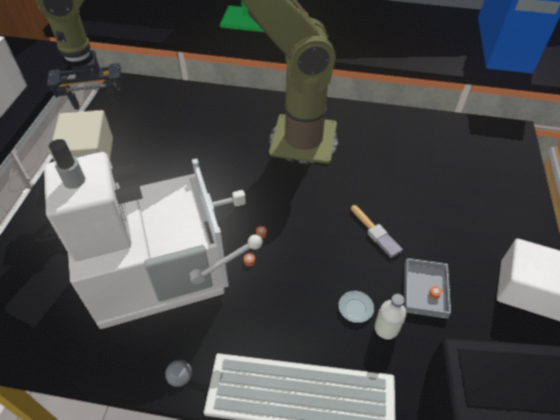

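View pics/top0.png

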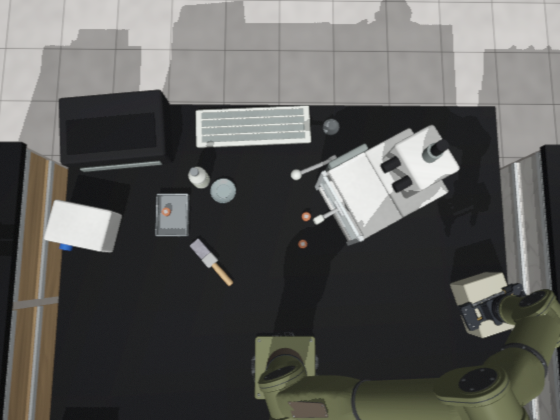

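```bash
cat > h.py <<'E'
import numpy as np,cv2
from plant import *
def cam(p):
    f=210/np.tan(np.radians(float(p["fov_y"]))/2);return f,float(p["cx"]),float(p["cy"])
def cloud(p):
    f,cx,cy=cam(p);d=p["depth"];v,u=np.mgrid[:420,:560]
    X=np.stack([(u-cx)/f*d,(v-cy)/f*d,d],-1)
    return (X-p["t"])@p["R"]
def atz(p,u,v,z):
    f,cx,cy=cam(p);R=p["R"];o=-R.T@p["t"];r=R.T@np.array([(u-cx)/f,(v-cy)/f,1]);return o+r*(z-o[2])/r[2]
def proj(p,X):
    f,cx,cy=cam(p);c=p["R"]@X+p["t"];return c[0]/c[2]*f+cx,c[1]/c[2]*f+cy
E
python3 - <<'E'
from h import *
for n in ("scene","top"):
    p=dict(np.load(f"{n}0.npz"));c=cloud(p)
    im=p["img"];a=im[120:300,170:330] if n=="scene" else im[120:270,270:470]
    cv2.imwrite(f"pics/{n}z.png",cv2.resize(a,None,fx=4,fy=4,interpolation=2)[:,:,::-1])
    # height stats
    pts=[(238,198),(255,242)] if n=="scene" else [(319,218),(296,175),(302,244),(306,217)]
    for u,v in pts:
        print(n,u,v,c[v-3:v+4:3,u-3:u+4:3].reshape(-1,3).round(3).tolist())
    # tester pts at h 0.22-0.24 region
c=cloud(p);m=(c[...,2]>.21)&(c[...,2]<.245)&(c[...,0]>.5)
m[:, :300]=0;m[:,470:]=0
q=c[m][:,:2].astype(np.float32);r=cv2.minAreaRect(q);print(len(q),r,cv2.boxPoints(r))
m=(c[...,2]>.385)&(c[...,2]<.41);q=c[m&(c[...,0]>.5)][:,:2].astype(np.float32);r=cv2.minAreaRect(q);print(len(q),r)
E
```

```text
scene 238 198 [[0.495, -0.106, 0.243], [0.494, -0.098, 0.242], [0.491, -0.092, 0.24], [0.501, -0.104, 0.238], [0.498, -0.098, 0.237], [0.493, -0.092, 0.232], [0.501, -0.105, 0.226], [0.499, -0.098, 0.226], [0.493, -0.092, 0.221]]
scene 255 242 [[0.63, -0.034, 0.261], [0.627, -0.027, 0.26], [0.625, -0.021, 0.259], [0.636, -0.032, 0.259], [0.637, -0.025, 0.262], [0.634, -0.019, 0.259], [0.641, -0.031, 0.255], [0.639, -0.025, 0.254], [0.635, -0.019, 0.25]]
top 319 218 [[0.529, -0.115, 0.002], [0.5, -0.103, 0.242], [0.501, -0.113, 0.23], [0.49, -0.093, 0.241], [0.491, -0.103, 0.237], [0.491, -0.112, 0.239], [0.482, -0.094, 0.236], [0.482, -0.103, 0.237], [0.507, -0.136, 0.008]]
top 296 175 [[0.63, -0.022, 0.26], [0.63, -0.031, 0.261], [0.631, -0.04, 0.257], [0.621, -0.022, 0.258], [0.621, -0.031, 0.261], [0.622, -0.04, 0.257], [0.614, -0.022, 0.25], [0.614, -0.031, 0.251], [0.666, -0.053, 0.001]]
top 302 244 [[0.433, -0.052, 0.019], [0.433, -0.062, 0.019], [0.433, -0.073, 0.018], [0.422, -0.052, 0.022], [0.423, -0.062, 0.021], [0.423, -0.073, 0.021], [0.413, -0.053, 0.0], [0.412, -0.063, 0.017], [0.413, -0.074, -0.0]]
top 306 217 [[0.531, -0.066, 0.018], [0.53, -0.077, 0.021], [0.533, -0.089, 0.003], [0.52, -0.066, 0.018], [0.52, -0.077, 0.017], [0.519, -0.088, 0.023], [0.51, -0.067, 0.011], [0.508, -0.077, 0.024], [0.511, -0.089, -0.001]]
4792 ((0.6033744812011719, -0.27968108654022217), (0.2570672035217285, 0.40730515122413635), 22.34798812866211) [[ 0.40705982 -0.140197  ]
 [ 0.5619298  -0.5169101 ]
 [ 0.7996892  -0.4191652 ]
 [ 0.64481914 -0.0424521 ]]
2078 ((0.6463576555252075, -0.38711637258529663), (0.14979350566864014, 0.13223832845687866), 28.481189727783203)
```

View pics/topz.png

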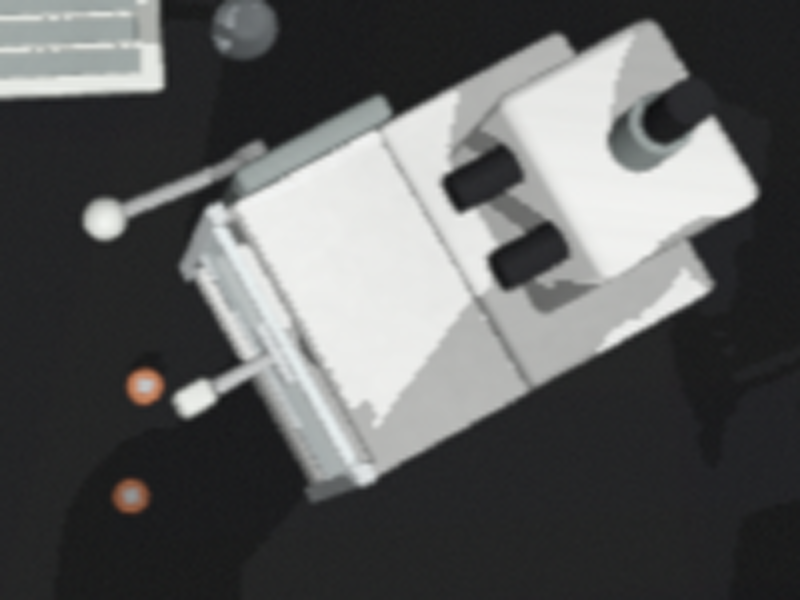

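View pics/scenez.png

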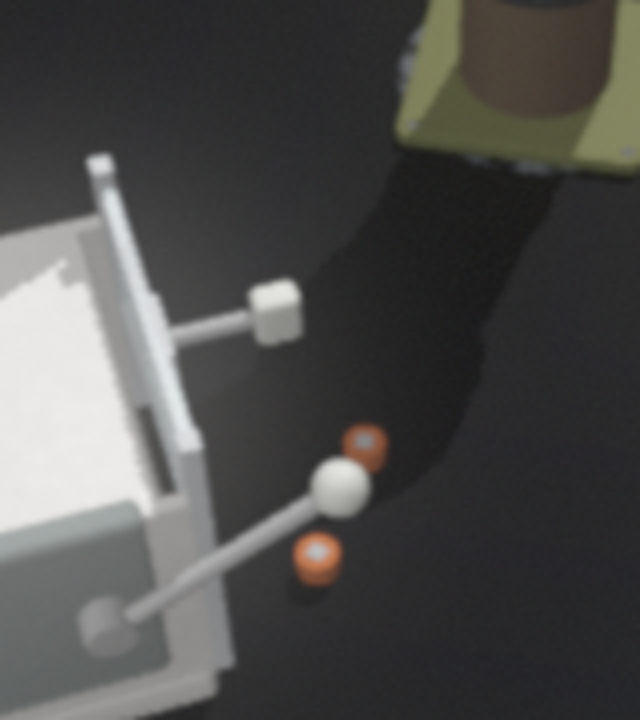

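```bash
python3 - <<'E'
from h import *
from scipy.optimize import least_squares
B=[];T=[]
for n in ("scene","top"):
    p=dict(np.load(f"{n}0.npz"));c=cloud(p).reshape(-1,3)
    b=c[(np.linalg.norm(c-[.63,-.029,.247],axis=1)<.021)|((np.hypot(c[:,0]-.63,c[:,1]+.029)<.02)&(abs(c[:,2]-.25)<.02))]
    t=c[(np.hypot(c[:,0]-.49,c[:,1]+.103)<.024)&(abs(c[:,2]-.225)<.03)]
    g=lambda P:np.linalg.norm(b-P,axis=1)-.016
    r=least_squares(g,[.63,-.029,.245],loss="soft_l1",f_scale=.002);print(n,len(b),r.x.round(4),np.abs(r.fun).mean())
    top=t[t[:,2]>np.percentile(t[:,2],85)-.008]
    print(" tab",len(t),np.percentile(t[:,2],[5,50,95]).round(4),t[:,:2].mean(0).round(4),"rect",cv2.minAreaRect(t[:,:2].astype(np.float32)))
    # head
    h=c[(c[:,2]>.39)&(c[:,2]<.41)&(np.hypot(c[:,0]-.646,c[:,1]+.387)<.13)]
    print(" head",len(h),cv2.minAreaRect(h[:,:2].astype(np.float32)))
    # posts tops
    q=c[(c[:,2]>.255)&(c[:,2]<.285)&(np.hypot(c[:,0]-.52,c[:,1]+.17)<.18)]
    q=q[np.hypot(q[:,0]-.628,q[:,1]+.029)>.04]
    print(" posts",len(q),cv2.minAreaRect(q[:,:2].astype(np.float32)))
    # beige box
    q=c[(np.hypot(c[:,0]-.23,c[:,1]+.58)<.15)&(c[:,2]<.2)&(c[:,2]>.02)];print(" box z",np.percentile(q[:,2],[50,95]) if len(q) else None)
E
```

```text
scene 175 [ 0.6266 -0.0305  0.2471] 0.0013669390931058691
 tab 189 [0.2114 0.2322 0.2434] [ 0.4948 -0.1009] rect ((0.49373742938041687, -0.10437192767858505), (0.02380724810063839, 0.039829667657613754), 36.54515838623047)
 head 2939 ((0.6483063101768494, -0.3883376717567444), (0.15101106464862823, 0.1303485631942749), 29.225332260131836)
 posts 180 ((0.5269296765327454, -0.16939353942871094), (0.24349763989448547, 0.011979453265666962), 28.944684982299805)
 box z [0.11949344 0.12395675]
top 86 [ 0.6267 -0.0293  0.2478] 0.0014677720686981273
 tab 79 [0.2251 0.2397 0.245 ] [ 0.4886 -0.1019] rect ((0.4909456968307495, -0.10565424710512161), (0.019115570932626724, 0.04182220250368118), 28.572826385498047)
 head 2030 ((0.6463634967803955, -0.3870859146118164), (0.14968638122081757, 0.1322174370288849), 28.431926727294922)
 posts 148 ((0.5259740948677063, -0.16847223043441772), (0.23856760561466217, 0.012700553052127361), 28.801359176635742)
 box z [0.11951279 0.12572487]
```

Request:
send_rows:
  series:
    - {"dz": -40}
    - {"dz": -40}
    - {"dz": -40}
    - {"dz": -30}
    - {"dx": 32,"dy": -34}
    - {"dx": 32,"dy": -34}
    - {"dx": 32,"dy": -34}
    - {"dx": 32,"dy": -34}
    - {"dx": 32,"dy": -34}
    - {"dx": 32,"dy": -34}
    - {"dx": 32,"dy": -34}
    - {"dx": 32,"dy": -34}
    - {"dx": 32,"dy": -34}
    - {"dx": 32,"dy": -34}
    - {}

```text
schema error: expected keys grip, dx, dy, dz, turn
```

Request:
send_rows:
  series:
    - {"turn": -0.14}
    - {"turn": -0.14}
    - {"turn": -0.14}
    - {"turn": -0.14}
    - {"turn": -0.14}
    - {"turn": -0.14}
    - {"turn": -0.14}
    - {"turn": -0.14}
    - {"turn": -0.14}
    - {"turn": -0.14}
    - {"turn": -0.14}
    - {"turn": -0.14}
    - {}

```text
schema error: expected keys grip, dx, dy, dz, turn
```

```bash
cat > st.py <<'E'
from h import *
import sys
from scipy.spatial.transform import Rotation as Ro
s=get_state();R=Ro.from_quat(s["eef_rot"]).as_matrix();x=s["tool_pos"]
print("t",round(s["clock"],2),"tcp",x.round(4),"yyaw",np.degrees(np.arctan2(R[1,1],R[0,1])).round(2),"zax",R[:,2].round(4),"F",s["contact_force"].round(2),"open",round(s["opening"],3),"q",s["q"].round(2))
if len(sys.argv)>3:
    d=np.array(list(map(float,sys.argv[1:4])))-x;print("toolmm",(R.T@d*1000).round(1))
E
python3 st.py .488 -.100 .34
```

```text
t 0.7 tcp [ 0.2317 -0.5805  0.2388] yyaw -68.24 zax [ 0.e+00 -1.e-04 -1.e+00] F [ 0.3  -0.45 -0.12] open 0.998 q [ 1.22  0.69 -0.19  1.57  0.16  0.9  -0.22]
toolmm [ 416.1 -351.2 -101.3]
```

All keys are required in each row.

Request:
send_rows:
  series:
    - {"grip": 1,"dx": 0,"dy": 0,"dz": -40,"turn": 0}
    - {"grip": 1,"dx": 0,"dy": 0,"dz": -40,"turn": 0}
    - {"grip": 1,"dx": 0,"dy": 0,"dz": -40,"turn": 0}
    - {"grip": 1,"dx": 0,"dy": 0,"dz": -30,"turn": 0}
    - {"grip": 1,"dx": 32,"dy": -34,"dz": 0,"turn": 0}
    - {"grip": 1,"dx": 32,"dy": -34,"dz": 0,"turn": 0}
    - {"grip": 1,"dx": 32,"dy": -34,"dz": 0,"turn": 0}
    - {"grip": 1,"dx": 32,"dy": -34,"dz": 0,"turn": 0}
    - {"grip": 1,"dx": 32,"dy": -34,"dz": 0,"turn": 0}
    - {"grip": 1,"dx": 32,"dy": -34,"dz": 0,"turn": 0}
    - {"grip": 1,"dx": 32,"dy": -34,"dz": 0,"turn": 0}
    - {"grip": 1,"dx": 32,"dy": -34,"dz": 0,"turn": 0}
    - {"grip": 1,"dx": 32,"dy": -34,"dz": 0,"turn": 0}
    - {"grip": 1,"dx": 32,"dy": -34,"dz": 0,"turn": 0}
    - {"grip": 1,"dx": 0,"dy": 0,"dz": 0,"turn": 0}

```text
clock: 2.2
tool_pos: [0.4052, -0.1394, 0.3894]
eef_rot: [0.981, 0.195, 0.002, -0.001]
contact_force: [-0.1, -0.3, 0.2]
opening: 1.002
```

Request:
send_rows:
  series:
    - {"grip": 1,"dx": 0,"dy": 0,"dz": 0,"turn": -0.14}
    - {"grip": 1,"dx": 0,"dy": 0,"dz": 0,"turn": -0.14}
    - {"grip": 1,"dx": 0,"dy": 0,"dz": 0,"turn": -0.14}
    - {"grip": 1,"dx": 0,"dy": 0,"dz": 0,"turn": -0.14}
    - {"grip": 1,"dx": 0,"dy": 0,"dz": 0,"turn": -0.14}
    - {"grip": 1,"dx": 0,"dy": 0,"dz": 0,"turn": -0.14}
    - {"grip": 1,"dx": 0,"dy": 0,"dz": 0,"turn": -0.14}
    - {"grip": 1,"dx": 0,"dy": 0,"dz": 0,"turn": -0.14}
    - {"grip": 1,"dx": 0,"dy": 0,"dz": 0,"turn": -0.14}
    - {"grip": 1,"dx": 0,"dy": 0,"dz": 0,"turn": -0.14}
    - {"grip": 1,"dx": 0,"dy": 0,"dz": 0,"turn": -0.14}
    - {"grip": 1,"dx": 0,"dy": 0,"dz": 0,"turn": -0.14}
    - {"grip": 1,"dx": 0,"dy": 0,"dz": 0,"turn": 0}

```text
clock: 3.5
tool_pos: [0.4026, -0.1468, 0.3887]
eef_rot: [0.515, 0.857, -0.0, -0.0]
contact_force: [0.7, 0.4, 0.2]
opening: 0.994
```

```bash
python3 st.py .488 -.100 .34
```

```text
t 3.5 tcp [ 0.4026 -0.1468  0.3887] yyaw 27.98 zax [-2.e-04 -2.e-04 -1.e+00] F [0.72 0.43 0.19] open 0.994 q [ 0.79  0.3  -0.74  1.86  0.23  1.07  0.46]
toolmm [ 1.2 97.4 48.6]
```

Request:
send_rows:
  series:
    - {"grip": 1,"dx": 0,"dy": 32,"dz": 0,"turn": -0.015}
    - {"grip": 1,"dx": 1,"dy": 33,"dz": 0,"turn": 0}
    - {"grip": 1,"dx": 0,"dy": 33,"dz": 0,"turn": 0}
    - {"grip": 1,"dx": 0,"dy": 0,"dz": 35,"turn": 0}
    - {"grip": 1,"dx": 0,"dy": 0,"dz": 35,"turn": 0}
    - {"grip": 1,"dx": 0,"dy": 0,"dz": 30,"turn": 0}
    - {"grip": 1,"dx": 0,"dy": 0,"dz": 0,"turn": 0}
    - {"grip": 1,"dx": 0,"dy": 0,"dz": 0,"turn": 0}

```text
clock: 4.3
tool_pos: [0.4887, -0.0985, 0.2892]
eef_rot: [0.509, 0.861, -0.0, -0.0]
contact_force: [0.2, -0.9, 0.6]
opening: 1.002
```

```bash
python3 st.py .488 -.100 .205;python3 - <<'E'
from h import *
for n in("scene","top","wrist"):
    p=snapshot(n);cv2.imwrite(f"pics/{n}1.png",p["img"][:,:,::-1])
    if n=="scene": cv2.imwrite("pics/s1z.png",cv2.resize(p["img"][120:300,150:330],None,fx=3.3,fy=3.3)[:,:,::-1])
E
```

```text
t 4.3 tcp [ 0.4887 -0.0985  0.2892] yyaw 28.76 zax [-1.e-04 -1.e-04 -1.e+00] F [ 0.17 -0.9   0.55] open 1.002 q [ 0.54  0.52 -0.67  1.86  0.4   0.91  0.18]
toolmm [-1.  -1.3 84.2]
```

View pics/s1z.png

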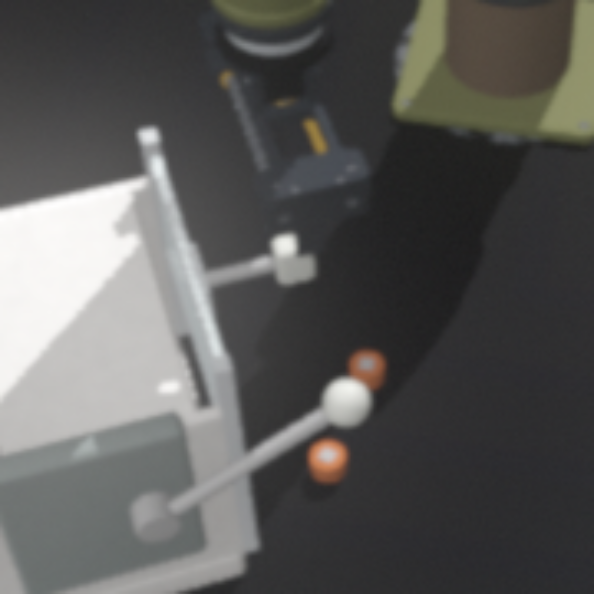

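View pics/wrist1.png

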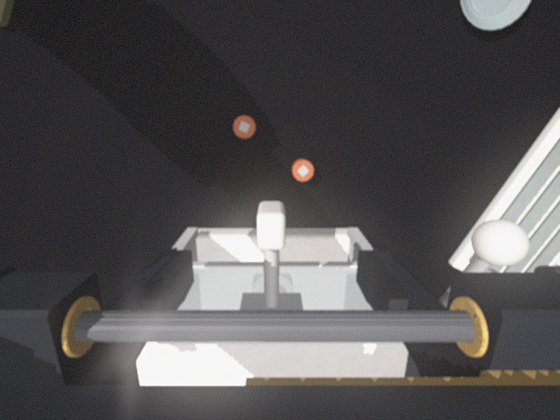

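The scene view shows the gripper right above the tab (zoomed ~(293,262)). The wrist view has the tab at (271,225), midway between the fingers. I'll descend and pinch it.

Request:
send_rows:
  force: 20
  series:
    - {"grip": 1,"dx": -1,"dy": -1,"dz": 28,"turn": 0}
    - {"grip": 1,"dx": 0,"dy": 0,"dz": 28,"turn": 0}
    - {"grip": 1,"dx": 0,"dy": 0,"dz": 28,"turn": 0}
    - {"grip": 1,"dx": 0,"dy": 0,"dz": 0,"turn": 0}
    - {"grip": 1,"dx": 0,"dy": 0,"dz": 0,"turn": 0}
    - {"grip": 0.1,"dx": 0,"dy": 0,"dz": 0,"turn": 0}
    - {"grip": 0.1,"dx": 0,"dy": 0,"dz": 0,"turn": 0}
    - {"grip": 0.1,"dx": 0,"dy": 0,"dz": 0,"turn": 0}
    - {"grip": 0.1,"dx": 0,"dy": 0,"dz": 0,"turn": 0}
    - {"grip": 0.1,"dx": 0,"dy": 0,"dz": 0,"turn": 0}
    - {"grip": 0.1,"dx": 0,"dy": 0,"dz": 0,"turn": 0}
    - {"grip": 0.1,"dx": 0,"dy": 0,"dz": 0,"turn": 0}
    - {"grip": 0.1,"dx": 0,"dy": 0,"dz": 0,"turn": 0}

```text
clock: 5.75
tool_pos: [0.488, -0.0996, 0.2047]
eef_rot: [0.508, 0.861, -0.0, -0.0]
contact_force: [-1.1, -0.0, -0.4]
opening: 0.3
```

```bash
python3 st.py .488 -.100 .205;python3 - <<'E'
from h import *
for n in("scene","wrist"):
    p=snapshot(n);cv2.imwrite(f"pics/{n}2.png",p["img"][:,:,::-1])
    if n=="scene": cv2.imwrite("pics/s2z.png",cv2.resize(p["img"][120:300,150:330],None,fx=3.3,fy=3.3)[:,:,::-1])
E
```

```text
t 5.75 tcp [ 0.488  -0.0996  0.2047] yyaw 28.88 zax [-1.e-04 -0.e+00 -1.e+00] F [-1.09 -0.02 -0.37] open 0.3 q [ 0.48  0.63 -0.59  1.97  0.53  0.7   0.07]
toolmm [-0.3 -0.2 -0.3]
```

View pics/s2z.png

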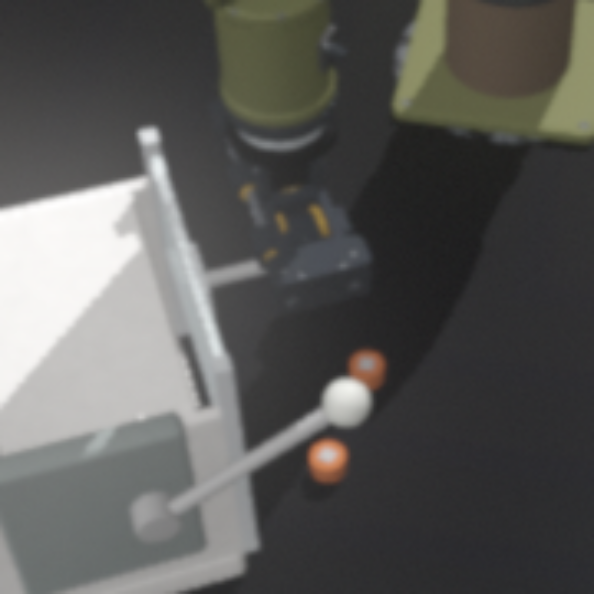

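View pics/wrist2.png

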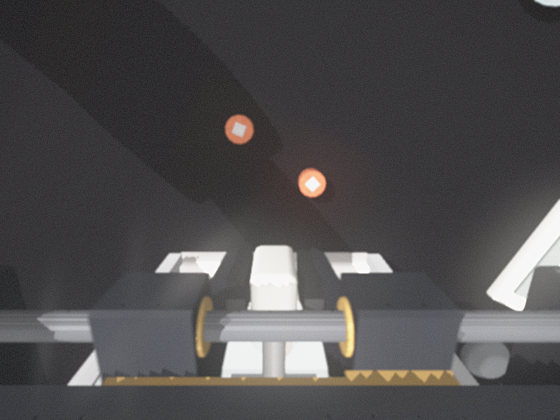

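The tab (wrist (274,278)) is between the fingers, which are still closing at 26 mm.

Request:
send_rows:
  series:
    - {"grip": 0.1,"dx": 0,"dy": 0,"dz": 0,"turn": 0}
    - {"grip": 0.1,"dx": 0,"dy": 0,"dz": 0,"turn": 0}
    - {"grip": 0.1,"dx": 0,"dy": 0,"dz": 0,"turn": 0}
    - {"grip": 0.1,"dx": 0,"dy": 0,"dz": 0,"turn": 0}
    - {"grip": 0.1,"dx": 0,"dy": 0,"dz": 3,"turn": 0}
    - {"grip": 0.1,"dx": 0,"dy": 0,"dz": 5,"turn": 0}
    - {"grip": 0.1,"dx": 0,"dy": 0,"dz": 8,"turn": 0}
    - {"grip": 0.1,"dx": 0,"dy": 0,"dz": 8,"turn": 0}

```text
clock: 6.65
tool_pos: [0.4877, -0.0998, 0.18]
eef_rot: [0.509, 0.861, -0.0, -0.0]
contact_force: [-2.0, -1.9, 2.9]
opening: 0.224
```

```bash
python3 st.py .488 -.100 .101
```

```text
t 6.65 tcp [ 0.4877 -0.0998  0.18  ] yyaw 28.87 zax [-6.e-04 -3.e-04 -1.e+00] F [-1.97 -1.93  2.87] open 0.224 q [ 0.45  0.66 -0.55  1.99  0.57  0.64  0.03]
toolmm [-0.3  0.2 79. ]
```

Request:
send_rows:
  series:
    - {"grip": 0.1,"dx": 0,"dy": 0,"dz": 10,"turn": 0}
    - {"grip": 0.1,"dx": 0,"dy": 0,"dz": 10,"turn": 0}
    - {"grip": 0.1,"dx": 0,"dy": 0,"dz": 10,"turn": 0}
    - {"grip": 0.1,"dx": 0,"dy": 0,"dz": 10,"turn": 0}
    - {"grip": 0.1,"dx": 0,"dy": 0,"dz": 10,"turn": 0}
    - {"grip": 0.1,"dx": 0,"dy": 0,"dz": 10,"turn": 0}
    - {"grip": 0.1,"dx": 0,"dy": 0,"dz": 8,"turn": 0}
    - {"grip": 0.1,"dx": 0,"dy": 0,"dz": 3,"turn": 0}
    - {"grip": 0.1,"dx": 0,"dy": 0,"dz": 2,"turn": 0}

```text
clock: 7.55
tool_pos: [0.4877, -0.0998, 0.1073]
eef_rot: [0.508, 0.861, -0.0, -0.0]
contact_force: [-3.7, -1.8, 4.1]
opening: 0.228
```

Request:
send_rows:
  series:
    - {"grip": 0.1,"dx": 0,"dy": 0,"dz": 2,"turn": 0}
    - {"grip": 0.1,"dx": 0,"dy": 0,"dz": 2,"turn": 0}

```text
clock: 7.75
tool_pos: [0.4877, -0.0998, 0.1037]
eef_rot: [0.509, 0.861, -0.0, -0.0]
contact_force: [-5.1, -2.0, 4.5]
opening: 0.23
```

Request:
send_rows:
  series:
    - {"grip": 0.1,"dx": 0,"dy": 0,"dz": 2,"turn": 0}

```text
clock: 7.85
tool_pos: [0.4877, -0.0998, 0.1018]
eef_rot: [0.509, 0.861, -0.0, -0.0]
contact_force: [-3.9, -1.6, 4.5]
opening: 0.227
```

```bash
python3 st.py .488 -.100 .101
```

```text
t 7.85 tcp [ 0.4877 -0.0998  0.1018] yyaw 28.87 zax [-3.e-04 -3.e-04 -1.e+00] F [-3.88 -1.58  4.51] open 0.227 q [ 0.36  0.78 -0.41  2.05  0.71  0.45 -0.1 ]
toolmm [-0.3  0.1  0.8]
```

Not on the stop yet; continue in 1–2 mm steps until the force rises.

Request:
send_rows:
  series:
    - {"grip": 0.1,"dx": 0,"dy": 0,"dz": 1,"turn": 0}
    - {"grip": 0.1,"dx": 0,"dy": 0,"dz": 1,"turn": 0}

```text
clock: 8.05
tool_pos: [0.4878, -0.0998, 0.1004]
eef_rot: [0.508, 0.861, -0.0, 0.0]
contact_force: [-8.2, -2.4, 21.6]
opening: 0.225
```

Request:
send_rows:
  series:
    - {"grip": 0.1,"dx": 0,"dy": 0,"dz": 1,"turn": 0}
    - {"grip": 0.1,"dx": 0,"dy": 0,"dz": 1,"turn": 0}

```text
clock: 8.25
tool_pos: [0.4878, -0.0999, 0.0999]
eef_rot: [0.508, 0.861, -0.001, 0.001]
contact_force: [-11.2, -2.0, 30.5]
opening: 0.224
```

Request:
send_rows:
  series:
    - {"grip": 0.1,"dx": 0,"dy": 0,"dz": 1,"turn": 0}
    - {"grip": 0.1,"dx": 0,"dy": 0,"dz": 0,"turn": 0}

```text
clock: 8.45
tool_pos: [0.4879, -0.1, 0.099]
eef_rot: [0.508, 0.861, -0.001, 0.001]
contact_force: [-9.8, -2.2, 28.2]
opening: 0.226
```

Force jumped from 4.5 to about 30 N, so the guard is on its stop. I'll release, back straight up and check.

Request:
send_rows:
  series:
    - {"grip": 1,"dx": 0,"dy": 0,"dz": 0,"turn": 0}
    - {"grip": 1,"dx": 0,"dy": 0,"dz": 0,"turn": 0}
    - {"grip": 1,"dx": 0,"dy": 0,"dz": 0,"turn": 0}
    - {"grip": 1,"dx": 0,"dy": 0,"dz": 0,"turn": 0}
    - {"grip": 1,"dx": 0,"dy": 0,"dz": 0,"turn": 0}
    - {"grip": 1,"dx": 0,"dy": 0,"dz": 0,"turn": 0}
    - {"grip": 1,"dx": 0,"dy": 0,"dz": -20,"turn": 0}
    - {"grip": 1,"dx": 0,"dy": 0,"dz": -40,"turn": 0}
    - {"grip": 1,"dx": 0,"dy": 0,"dz": -40,"turn": 0}
    - {"grip": 1,"dx": 0,"dy": 0,"dz": -40,"turn": 0}
    - {"grip": 1,"dx": 0,"dy": 0,"dz": -40,"turn": 0}
    - {"grip": 1,"dx": 0,"dy": 0,"dz": -40,"turn": 0}
    - {"grip": 1,"dx": 0,"dy": 0,"dz": 0,"turn": 0}
    - {"grip": 1,"dx": 0,"dy": 0,"dz": 0,"turn": 0}

```text
clock: 9.85
tool_pos: [0.4882, -0.0998, 0.3171]
eef_rot: [0.509, 0.861, 0.0, 0.001]
contact_force: [-0.4, 0.4, -0.6]
opening: 1.001
```

```bash
python3 st.py .6265 -.030 .325;python3 - <<'E'
from h import *
for n in("scene","wrist"):
    p=snapshot(n);cv2.imwrite(f"pics/{n}3.png",p["img"][:,:,::-1])
    for r in regions_of(p,"lever_ball")[:1]: print(n,"ball",r["score"],r["extent"])
    c=cloud(p).reshape(-1,3)
    t=c[(np.hypot(c[:,0]-.488,c[:,1]+.1)<.012)&(c[:,2]>.03)&(c[:,2]<.25)]
    print(n,len(t),np.percentile(t[:,2],[50,90,97]) if len(t) else 0)
    b=c[np.linalg.norm(c-[.6265,-.03,.247],axis=1)<.024]
    if len(b)>20:
        from scipy.optimize import least_squares
        print("ball",len(b),least_squares(lambda P:np.linalg.norm(b-P,axis=1)-.016,[.6265,-.03,.247],loss="soft_l1",f_scale=.002).x.round(4))
    if n=="scene": cv2.imwrite("pics/s3z.png",cv2.resize(p["img"][120:300,150:330],None,fx=3.3,fy=3.3)[:,:,::-1])
E
```

```text
t 9.85 tcp [ 0.4882 -0.0998  0.3171] yyaw 28.86 zax [ 1.5e-03 -7.0e-04 -1.0e+00] F [-0.4   0.4  -0.61] open 1.001 q [ 0.56  0.49 -0.7   1.82  0.38  0.97  0.21]
toolmm [ -5.6 154.9  -7.7]
scene ball 0.94 [191.6, 238.5, 260.8, 284.2]
scene 85 [0.13583341 0.13964345 0.14051942]
ball 179 [ 0.6265 -0.0305  0.2469]
wrist ball 0.56 [429.2, 209.7, 505.2, 296.9]
wrist 329 [0.13743215 0.13851661 0.13898336]
ball 1798 [ 0.6259 -0.0294  0.2465]
```

View pics/s3z.png

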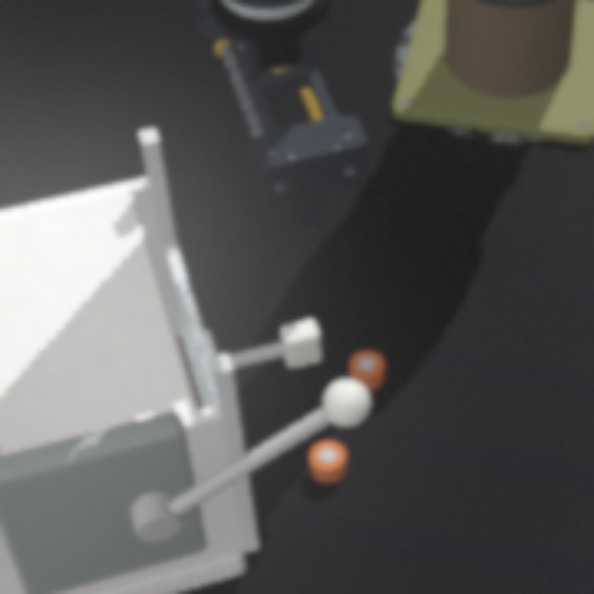

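View pics/wrist3.png

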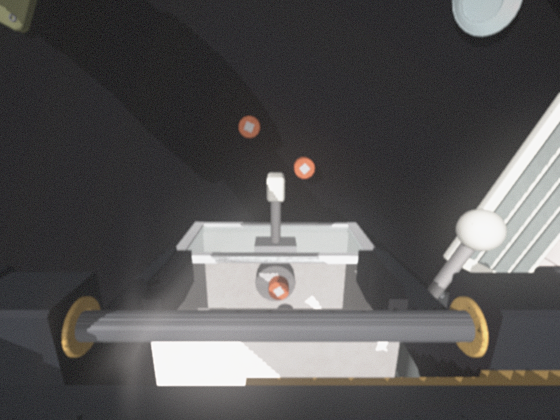

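The tab top is now at 0.138–0.139 m (expected 0.138), and the sash is down: tab at zoomed (300,342), lever untouched. Next I'll move over the ball, still at (0.626, -0.030, 0.247).

Request:
send_rows:
  series:
    - {"grip": 1,"dx": -2,"dy": 35,"dz": 0,"turn": 0}
    - {"grip": 1,"dx": -2,"dy": 40,"dz": 0,"turn": 0}
    - {"grip": 1,"dx": -1,"dy": 40,"dz": 0,"turn": 0}
    - {"grip": 1,"dx": 0,"dy": 40,"dz": 0,"turn": 0}
    - {"grip": 1,"dx": 0,"dy": 0,"dz": 0,"turn": 0}
    - {"grip": 1,"dx": 0,"dy": 0,"dz": 0,"turn": 0}

```text
clock: 10.65
tool_pos: [0.6256, -0.0285, 0.315]
eef_rot: [0.508, 0.861, -0.001, -0.001]
contact_force: [-0.3, 0.5, -0.3]
opening: 1.001
```

```bash
python3 st.py .6263 -.0297 .228;python3 - <<'E'
from h import *
p=snapshot("wrist");cv2.imwrite(f"pics/wrist4.png",p["img"][:,:,::-1])
E
```

```text
t 10.65 tcp [ 0.6256 -0.0285  0.315 ] yyaw 28.97 zax [-0.0032 -0.     -1.    ] F [-0.27  0.47 -0.28] open 1.001 q [ 0.31  0.67 -0.65  1.44  0.42  1.17  0.11]
toolmm [-1.5  0.3 87. ]
```

View pics/wrist4.png

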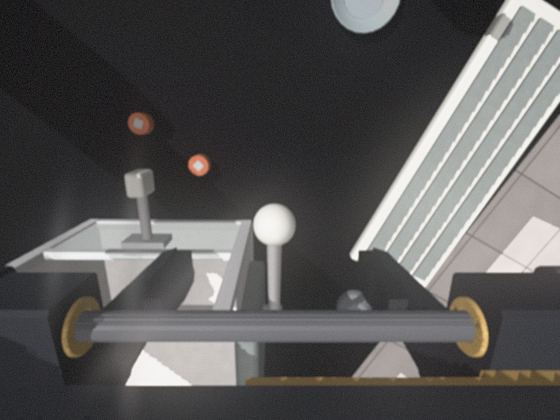

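The ball at (274,225) is centered between the fingers. I'll descend and pinch it.

Request:
send_rows:
  force: 35
  series:
    - {"grip": 1,"dx": -1.5,"dy": 0,"dz": 28,"turn": 0}
    - {"grip": 1,"dx": 0,"dy": 0,"dz": 28,"turn": 0}
    - {"grip": 1,"dx": 0,"dy": 0,"dz": 22,"turn": 0}
    - {"grip": 1,"dx": 0,"dy": 0,"dz": 9,"turn": 0}
    - {"grip": 1,"dx": 0,"dy": 0,"dz": 0,"turn": 0}
    - {"grip": 0.1,"dx": 0,"dy": 0,"dz": 0,"turn": 0}
    - {"grip": 0.1,"dx": 0,"dy": 0,"dz": 0,"turn": 0}
    - {"grip": 0.1,"dx": 0,"dy": 0,"dz": 0,"turn": 0}
    - {"grip": 0.1,"dx": 0,"dy": 0,"dz": 0,"turn": 0}
    - {"grip": 0.1,"dx": 0,"dy": 0,"dz": 0,"turn": 0}
    - {"grip": 0.1,"dx": 0,"dy": 0,"dz": 0,"turn": 0}
    - {"grip": 0.1,"dx": 0,"dy": 0,"dz": 0,"turn": 0}
    - {"grip": 0.1,"dx": 0,"dy": 0,"dz": 0,"turn": 0}
    - {"grip": 0.1,"dx": 0,"dy": 0,"dz": 0,"turn": 0}
    - {"grip": 0.1,"dx": 0,"dy": 0,"dz": 0,"turn": 0}

```text
clock: 12.2
tool_pos: [0.6266, -0.0306, 0.2296]
eef_rot: [0.508, 0.861, -0.0, -0.0]
contact_force: [-1.2, -0.9, 0.7]
opening: 0.335
```

```bash
python3 st.py .6263 -.0297 .228;python3 - <<'E'
from h import *
p=snapshot("wrist");cv2.imwrite(f"pics/wrist5.png",p["img"][:,:,::-1])
# arc plan in tool axes: x out, z down
a0=.5
for th in np.arange(0,.80,.026):
    a=.5-th;print(round(th,3),round(th/.13,1),"out",round(160*(np.cos(a)-np.cos(.5)),1),"down",round(160*(np.sin(.5)-np.sin(a)),1))
E
```

```text
t 12.2 tcp [ 0.6266 -0.0306  0.2296] yyaw 28.87 zax [-7.e-04 -3.e-04 -1.e+00] F [-1.24 -0.92  0.73] open 0.335 q [ 0.3   0.76 -0.61  1.55  0.49  0.99  0.05]
toolmm [0.9 0.2 1.6]
0.0 0.0 out 0.0 down 0.0
0.026 0.2 out 1.9 down 3.7
0.052 0.4 out 3.8 down 7.4
0.078 0.6 out 5.6 down 11.2
0.104 0.8 out 7.2 down 15.0
0.13 1.0 out 8.8 down 18.8
0.156 1.2 out 10.2 down 22.7
0.182 1.4 out 11.6 down 26.7
0.208 1.6 out 12.8 down 30.6
0.234 1.8 out 14.0 down 34.6
0.26 2.0 out 15.0 down 38.7
0.286 2.2 out 15.9 down 42.7
0.312 2.4 out 16.8 down 46.8
0.338 2.6 out 17.5 down 50.9
0.364 2.8 out 18.1 down 55.0
0.39 3.0 out 18.6 down 59.1
0.416 3.2 out 19.0 down 63.3
0.442 3.4 out 19.3 down 67.4
0.468 3.6 out 19.5 down 71.6
0.494 3.8 out 19.6 down 75.7
0.52 4.0 out 19.6 down 79.9
0.546 4.2 out 19.4 down 84.1
0.572 4.4 out 19.2 down 88.2
0.598 4.6 out 18.8 down 92.4
0.624 4.8 out 18.4 down 96.5
0.65 5.0 out 17.8 down 100.6
0.676 5.2 out 17.1 down 104.7
0.702 5.4 out 16.3 down 108.8
0.728 5.6 out 15.4 down 112.9
0.754 5.8 out 14.5 down 116.9
0.78 6.0 out 13.4 down 120.9
```

View pics/wrist5.png

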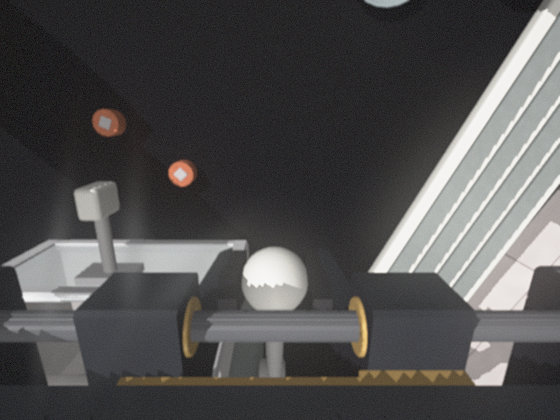

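Request:
send_rows:
  series:
    - {"grip": 0.1,"dx": 0,"dy": 0,"dz": 0,"turn": 0}
    - {"grip": 0.1,"dx": 0,"dy": 0,"dz": 0,"turn": 0}

```text
clock: 12.45
tool_pos: [0.6266, -0.0306, 0.2296]
eef_rot: [0.508, 0.861, -0.0, -0.0]
contact_force: [-2.1, -0.5, 1.1]
opening: 0.339
```

```bash
python3 st.py .6263 -.0297 .228;python3 - <<'E'
from h import *
from scipy.optimize import least_squares
for n in("scene","wrist"):
    p=snapshot(n)
    c=cloud(p).reshape(-1,3)
    b=c[(np.linalg.norm(c-[.6265,-.03,.247],axis=1)<.02)]
    if len(b)>20:print(n,"ball",len(b),least_squares(lambda P:np.linalg.norm(b-P,axis=1)-.016,[.6265,-.03,.247],loss="soft_l1",f_scale=.001).x.round(4))
    if n=="scene": cv2.imwrite("pics/s5z.png",cv2.resize(p["img"][180:300,180:300],None,fx=5,fy=5)[:,:,::-1])
E
```

```text
t 12.45 tcp [ 0.6266 -0.0306  0.2296] yyaw 28.88 zax [-7.e-04 -3.e-04 -1.e+00] F [-2.05 -0.47  1.08] open 0.339 q [ 0.3   0.76 -0.61  1.55  0.49  0.99  0.05]
toolmm [0.9 0.2 1.6]
wrist ball 3942 [ 0.6258 -0.0289  0.2466]
```

View pics/s5z.png

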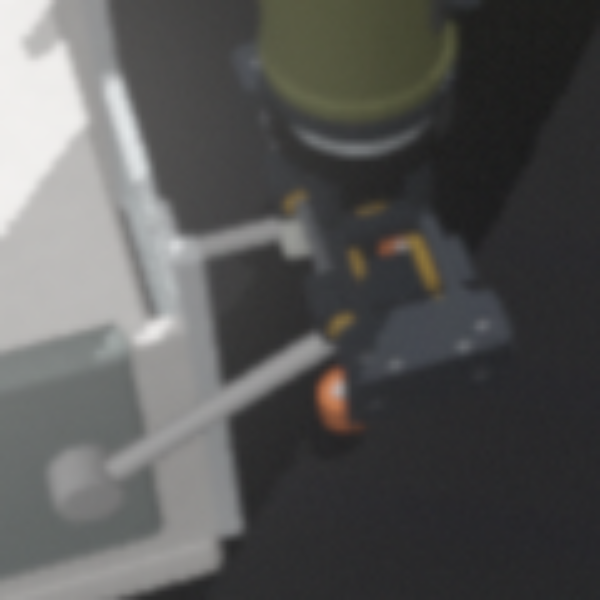

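The ball is pinched (opening 0.34, about 30 mm, steady). I'll bring it down along its arc in 0.026 rad steps, one fifth of a click each, reading the force every step.

Request:
send_rows:
  series:
    - {"grip": 0.1,"dx": 1.9,"dy": 0,"dz": 3.7,"turn": 0}

```text
clock: 12.65
tool_pos: [0.6262, -0.0296, 0.2271]
eef_rot: [0.509, 0.861, -0.0, 0.001]
contact_force: [-4.8, -2.3, 12.2]
opening: 0.333
```

Request:
send_rows:
  series:
    - {"grip": 0.1,"dx": 1.9,"dy": 0,"dz": 3.7,"turn": 0}

```text
clock: 12.75
tool_pos: [0.6254, -0.0281, 0.2239]
eef_rot: [0.509, 0.861, -0.001, 0.001]
contact_force: [-5.6, -3.0, 11.7]
opening: 0.336
```

Request:
send_rows:
  series:
    - {"grip": 0.1,"dx": 1.8,"dy": 0,"dz": 3.8,"turn": 0}

```text
clock: 12.85
tool_pos: [0.6245, -0.0265, 0.2201]
eef_rot: [0.509, 0.861, -0.001, 0.001]
contact_force: [-4.1, -2.8, 5.4]
opening: 0.335
```

Request:
send_rows:
  series:
    - {"grip": 0.1,"dx": 1.6,"dy": 0,"dz": 3.8,"turn": 0}

```text
clock: 12.95
tool_pos: [0.6235, -0.0248, 0.2156]
eef_rot: [0.509, 0.861, -0.0, 0.001]
contact_force: [-3.7, -1.5, 6.6]
opening: 0.333
```

Request:
send_rows:
  series:
    - {"grip": 0.1,"dx": 1.6,"dy": 0,"dz": 3.8,"turn": 0}

```text
clock: 13.05
tool_pos: [0.6228, -0.0236, 0.2118]
eef_rot: [0.509, 0.861, -0.0, 0.001]
contact_force: [-3.5, -1.9, 8.5]
opening: 0.336
```

Request:
send_rows:
  series:
    - {"grip": 0.1,"dx": 1.4,"dy": 0,"dz": 3.9,"turn": 0}

```text
clock: 13.15
tool_pos: [0.6223, -0.0224, 0.2082]
eef_rot: [0.509, 0.861, -0.001, 0.001]
contact_force: [-4.8, -3.0, 12.9]
opening: 0.337
```

```bash
python3 st.py
```

```text
t 13.15 tcp [ 0.6223 -0.0224  0.2082] yyaw 28.84 zax [ 0.0013 -0.0019 -1.    ] F [-4.77 -3.03 12.87] open 0.337 q [ 0.28  0.77 -0.6   1.59  0.51  0.93  0.01]
```

Click 1 felt: the force dropped to 5 N, then jumped to 12.9 N near 20 mm down, as geometry predicts. Continuing.

Request:
send_rows:
  series:
    - {"grip": 0.1,"dx": 1.4,"dy": 0,"dz": 4.0,"turn": 0}

```text
clock: 13.25
tool_pos: [0.6217, -0.0213, 0.2047]
eef_rot: [0.509, 0.861, -0.001, 0.001]
contact_force: [-5.7, -3.8, 16.7]
opening: 0.336
```

Request:
send_rows:
  series:
    - {"grip": 0.1,"dx": 1.2,"dy": 0,"dz": 3.9,"turn": 0}

```text
clock: 13.35
tool_pos: [0.621, -0.0201, 0.2007]
eef_rot: [0.509, 0.861, -0.001, 0.001]
contact_force: [-4.1, -1.7, 7.7]
opening: 0.334
```

Request:
send_rows:
  series:
    - {"grip": 0.1,"dx": 1.2,"dy": 0,"dz": 4.0,"turn": 0}

```text
clock: 13.45
tool_pos: [0.6203, -0.019, 0.1962]
eef_rot: [0.509, 0.861, -0.0, 0.001]
contact_force: [-3.3, -2.8, 7.5]
opening: 0.327
```

Request:
send_rows:
  series:
    - {"grip": 0.1,"dx": 1.0,"dy": 0,"dz": 4.1,"turn": 0}

```text
clock: 13.55
tool_pos: [0.6198, -0.0181, 0.1919]
eef_rot: [0.509, 0.861, -0.0, 0.001]
contact_force: [-3.4, -2.6, 7.1]
opening: 0.331
```

Request:
send_rows:
  series:
    - {"grip": 0.1,"dx": 0.9,"dy": 0,"dz": 4.0,"turn": 0}

```text
clock: 13.65
tool_pos: [0.6194, -0.0172, 0.188]
eef_rot: [0.509, 0.861, -0.0, 0.001]
contact_force: [-4.6, -3.4, 11.1]
opening: 0.337
```

Request:
send_rows:
  series:
    - {"grip": 0.1,"dx": 0.9,"dy": 0,"dz": 4.1,"turn": 0}

```text
clock: 13.75
tool_pos: [0.6191, -0.0166, 0.1844]
eef_rot: [0.509, 0.861, -0.0, 0.001]
contact_force: [-5.6, -2.2, 13.9]
opening: 0.334
```

Request:
send_rows:
  series:
    - {"grip": 0.1,"dx": 0.7,"dy": 0,"dz": 4.1,"turn": 0}

```text
clock: 13.85
tool_pos: [0.6186, -0.0158, 0.1803]
eef_rot: [0.509, 0.861, -0.0, 0.001]
contact_force: [-4.6, -2.6, 7.1]
opening: 0.338
```

Request:
send_rows:
  series:
    - {"grip": 0.1,"dx": 0.6,"dy": 0,"dz": 4.1,"turn": 0}

```text
clock: 13.95
tool_pos: [0.6182, -0.0151, 0.1756]
eef_rot: [0.509, 0.861, -0.0, 0.001]
contact_force: [-4.2, -1.5, 7.5]
opening: 0.334
```

Request:
send_rows:
  series:
    - {"grip": 0.1,"dx": 0.5,"dy": 0,"dz": 4.1,"turn": 0}

```text
clock: 14.05
tool_pos: [0.6179, -0.0147, 0.1714]
eef_rot: [0.509, 0.861, -0.0, 0.001]
contact_force: [-3.7, -0.6, 6.3]
opening: 0.337
```

Request:
send_rows:
  series:
    - {"grip": 0.1,"dx": 0.4,"dy": 0,"dz": 4.2,"turn": 0}

```text
clock: 14.15
tool_pos: [0.6178, -0.0143, 0.1674]
eef_rot: [0.509, 0.861, -0.0, 0.001]
contact_force: [-4.4, -2.6, 12.1]
opening: 0.342
```

```bash
python3 st.py
```

```text
t 14.15 tcp [ 0.6178 -0.0143  0.1674] yyaw 28.86 zax [ 6.0e-04 -1.2e-03 -1.0e+00] F [-4.42 -2.56 12.13] open 0.342 q [ 0.26  0.82 -0.57  1.64  0.55  0.85 -0.04]
```

Clicks 2 (at 0.190) and 3 (at 0.170) are felt. Now the 4th, expected at TCP z≈0.150. The fifth should come at ≈0.129.

Request:
send_rows:
  series:
    - {"grip": 0.1,"dx": 0.3,"dy": 0,"dz": 4.1,"turn": 0}

```text
clock: 14.25
tool_pos: [0.6176, -0.0139, 0.1636]
eef_rot: [0.509, 0.861, -0.0, 0.001]
contact_force: [-6.1, -2.5, 12.4]
opening: 0.335
```

Request:
send_rows:
  series:
    - {"grip": 0.1,"dx": 0.2,"dy": 0,"dz": 4.2,"turn": 0}

```text
clock: 14.35
tool_pos: [0.6175, -0.0137, 0.1597]
eef_rot: [0.509, 0.861, -0.0, 0.001]
contact_force: [-5.5, -1.0, 9.2]
opening: 0.334
```

Request:
send_rows:
  series:
    - {"grip": 0.1,"dx": 0.1,"dy": 0,"dz": 4.1,"turn": 0}

```text
clock: 14.45
tool_pos: [0.6173, -0.0136, 0.1549]
eef_rot: [0.508, 0.861, -0.0, 0.0]
contact_force: [-4.1, -1.3, 5.0]
opening: 0.339
```

Request:
send_rows:
  series:
    - {"grip": 0.1,"dx": 0,"dy": 0,"dz": 4.2,"turn": 0}

```text
clock: 14.55
tool_pos: [0.6173, -0.0136, 0.1506]
eef_rot: [0.508, 0.861, -0.0, 0.0]
contact_force: [-4.6, -1.6, 7.7]
opening: 0.334
```

Request:
send_rows:
  series:
    - {"grip": 0.1,"dx": -0.2,"dy": 0,"dz": 4.2,"turn": 0}

```text
clock: 14.65
tool_pos: [0.6174, -0.0137, 0.1465]
eef_rot: [0.508, 0.861, -0.0, 0.0]
contact_force: [-5.3, -0.7, 11.2]
opening: 0.331
```

Request:
send_rows:
  series:
    - {"grip": 0.1,"dx": -0.2,"dy": 0,"dz": 4.1,"turn": 0}

```text
clock: 14.75
tool_pos: [0.6175, -0.0137, 0.1427]
eef_rot: [0.508, 0.861, -0.0, 0.0]
contact_force: [-6.4, -2.3, 13.1]
opening: 0.333
```

Request:
send_rows:
  series:
    - {"grip": 0.1,"dx": -0.4,"dy": 0,"dz": 4.2,"turn": 0}

```text
clock: 14.85
tool_pos: [0.6177, -0.014, 0.1389]
eef_rot: [0.508, 0.861, -0.0, 0.0]
contact_force: [-6.0, -1.8, 10.8]
opening: 0.331
```

```bash
python3 st.py
```

```text
t 14.85 tcp [ 0.6177 -0.014   0.1389] yyaw 28.87 zax [ 4.e-04 -1.e-03 -1.e+00] F [-6.04 -1.76 10.8 ] open 0.331 q [ 0.24  0.85 -0.55  1.66  0.58  0.79 -0.07]
```

Click 4 felt at about 0.150. From here I'll take fine steps.

Request:
send_rows:
  series:
    - {"grip": 0.1,"dx": -0.2,"dy": 0,"dz": 2.5,"turn": 0}
    - {"grip": 0.1,"dx": 0,"dy": 0,"dz": 0,"turn": 0}

```text
clock: 15.05
tool_pos: [0.6177, -0.0143, 0.1356]
eef_rot: [0.508, 0.861, -0.0, 0.0]
contact_force: [-5.8, -1.3, 8.9]
opening: 0.333
```

Request:
send_rows:
  series:
    - {"grip": 0.1,"dx": -0.2,"dy": 0,"dz": 1.5,"turn": 0}
    - {"grip": 0.1,"dx": 0,"dy": 0,"dz": 0,"turn": 0}

```text
clock: 15.25
tool_pos: [0.6178, -0.0144, 0.1341]
eef_rot: [0.508, 0.861, -0.0, 0.0]
contact_force: [-5.3, -0.9, 7.9]
opening: 0.33
```

Request:
send_rows:
  series:
    - {"grip": 0.1,"dx": -0.2,"dy": 0,"dz": 1.5,"turn": 0}
    - {"grip": 0.1,"dx": 0,"dy": 0,"dz": 0,"turn": 0}

```text
clock: 15.45
tool_pos: [0.6179, -0.0145, 0.1325]
eef_rot: [0.508, 0.861, -0.0, 0.0]
contact_force: [-5.0, -1.3, 7.3]
opening: 0.332
```

Request:
send_rows:
  series:
    - {"grip": 0.1,"dx": -0.2,"dy": 0,"dz": 1,"turn": 0}
    - {"grip": 0.1,"dx": 0,"dy": 0,"dz": 0,"turn": 0}

```text
clock: 15.65
tool_pos: [0.618, -0.0147, 0.1315]
eef_rot: [0.508, 0.861, -0.0, 0.0]
contact_force: [-4.7, -1.7, 7.5]
opening: 0.333
```

Request:
send_rows:
  series:
    - {"grip": 0.1,"dx": -0.2,"dy": 0,"dz": 1,"turn": 0}
    - {"grip": 0.1,"dx": 0,"dy": 0,"dz": 0,"turn": 0}

```text
clock: 15.85
tool_pos: [0.618, -0.0148, 0.1303]
eef_rot: [0.508, 0.861, -0.0, -0.0]
contact_force: [-4.7, -0.0, 6.9]
opening: 0.331
```

Request:
send_rows:
  series:
    - {"grip": 0.1,"dx": -0.2,"dy": 0,"dz": 0.7,"turn": 0}
    - {"grip": 0.1,"dx": 0,"dy": 0,"dz": 0,"turn": 0}

```text
clock: 16.05
tool_pos: [0.6181, -0.0149, 0.1297]
eef_rot: [0.508, 0.861, -0.0, -0.0]
contact_force: [-3.8, -1.5, 6.3]
opening: 0.333
```

Request:
send_rows:
  series:
    - {"grip": 0.1,"dx": -0.1,"dy": 0,"dz": 0.7,"turn": 0}
    - {"grip": 0.1,"dx": 0,"dy": 0,"dz": 0,"turn": 0}

```text
clock: 16.25
tool_pos: [0.6181, -0.015, 0.1289]
eef_rot: [0.508, 0.861, -0.0, -0.0]
contact_force: [-3.6, -0.9, 6.3]
opening: 0.331
```

Request:
send_rows:
  series:
    - {"grip": 0.1,"dx": -0.1,"dy": 0,"dz": 0.7,"turn": 0}
    - {"grip": 0.1,"dx": 0,"dy": 0,"dz": 0,"turn": 0}

```text
clock: 16.45
tool_pos: [0.6182, -0.0151, 0.1282]
eef_rot: [0.508, 0.861, -0.0, -0.0]
contact_force: [-4.3, -0.9, 5.6]
opening: 0.333
```

Request:
send_rows:
  series:
    - {"grip": 0.1,"dx": -0.1,"dy": 0,"dz": 0.7,"turn": 0}
    - {"grip": 0.1,"dx": 0,"dy": 0,"dz": 0,"turn": 0}

```text
clock: 16.65
tool_pos: [0.6182, -0.0152, 0.1276]
eef_rot: [0.508, 0.861, -0.0, -0.0]
contact_force: [-5.1, -0.6, 7.6]
opening: 0.33
```

Request:
send_rows:
  series:
    - {"grip": 0.1,"dx": -0.1,"dy": 0,"dz": 0.7,"turn": 0}
    - {"grip": 0.1,"dx": 0,"dy": 0,"dz": 0,"turn": 0}

```text
clock: 16.85
tool_pos: [0.6183, -0.0152, 0.1269]
eef_rot: [0.508, 0.861, -0.0, -0.0]
contact_force: [-3.6, -0.8, 6.3]
opening: 0.334
```

Request:
send_rows:
  series:
    - {"grip": 0.1,"dx": -0.1,"dy": 0,"dz": 0.7,"turn": 0}
    - {"grip": 0.1,"dx": 0,"dy": 0,"dz": 0,"turn": 0}

```text
clock: 17.05
tool_pos: [0.6183, -0.0153, 0.1263]
eef_rot: [0.508, 0.861, -0.0, -0.0]
contact_force: [-4.6, -0.8, 7.2]
opening: 0.33
```

```bash
python3 st.py; python3 - <<'E'
from h import *
from scipy.optimize import least_squares
for n in("scene","wrist","top"):
    p=snapshot(n);cv2.imwrite(f"pics/{n}9.png",p["img"][:,:,::-1])
    c=cloud(p).reshape(-1,3)
    b=c[(np.linalg.norm(c-[.618,-.0152,.146],axis=1)<.02)]
    if len(b)>20:
        r=least_squares(lambda P:np.linalg.norm(b-P,axis=1)-.016,[.618,-.015,.146],loss="soft_l1",f_scale=.001).x;print(n,"ball",len(b),r.round(4),"th",.5-np.arcsin((r[2]-.17)/.16))
    t=c[(np.hypot(c[:,0]-.488,c[:,1]+.1)<.012)&(c[:,2]>.03)&(c[:,2]<.25)]
    print(n,"tab",len(t),np.percentile(t[:,2],[50,90,97]) if len(t) else 0)
    if n=="scene": cv2.imwrite("pics/s9z.png",cv2.resize(p["img"][120:300,150:330],None,fx=3.3,fy=3.3)[:,:,::-1])
E
```

```text
t 17.05 tcp [ 0.6183 -0.0153  0.1263] yyaw 28.9 zax [-3.e-04 -4.e-04 -1.e+00] F [-4.57 -0.77  7.16] open 0.33 q [ 0.24  0.87 -0.54  1.67  0.6   0.77 -0.07]
scene tab 2 [0.13687929 0.13694487 0.13695635]
wrist ball 3908 [ 0.6171 -0.0131  0.1474] th 0.6414268201981985
wrist tab 482 [0.11263233 0.11837626 0.11987393]
top tab 40 [0.13767054 0.14239433 0.14433914]
```

View pics/s9z.png

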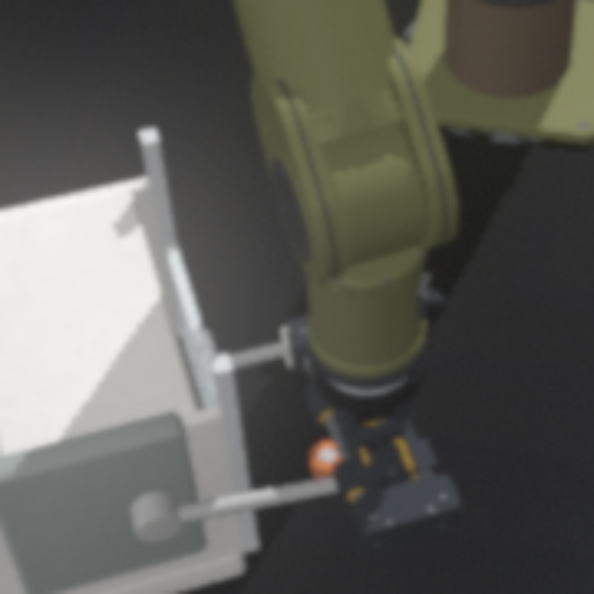

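View pics/wrist9.png

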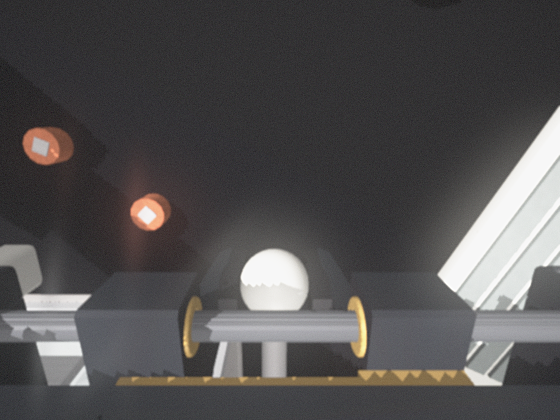

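The wrist picture puts the ball at z=0.1474 (θ≈0.641): it has ridden up ~4 mm in the pads, so the fifth notch is still ~1.3 mm below. The low force agrees with this. The guard is still down. Continuing in small steps.

Request:
send_rows:
  series:
    - {"grip": 0.1,"dx": -0.1,"dy": 0,"dz": 0.6,"turn": 0}
    - {"grip": 0.1,"dx": 0,"dy": 0,"dz": 0,"turn": 0}

```text
clock: 17.4
tool_pos: [0.6184, -0.0154, 0.1257]
eef_rot: [0.508, 0.861, -0.0, -0.0]
contact_force: [-5.7, -1.1, 7.4]
opening: 0.33
```

Request:
send_rows:
  series:
    - {"grip": 0.1,"dx": -0.1,"dy": 0,"dz": 0.6,"turn": 0}
    - {"grip": 0.1,"dx": 0,"dy": 0,"dz": 0,"turn": 0}

```text
clock: 17.6
tool_pos: [0.6184, -0.0155, 0.1252]
eef_rot: [0.508, 0.861, -0.0, -0.0]
contact_force: [-4.8, -1.2, 7.8]
opening: 0.334
```

```bash
cat > ball.py <<'E'
from h import *
from scipy.optimize import least_squares
p=snapshot("wrist");c=cloud(p).reshape(-1,3)
b=c[(np.linalg.norm(c-[.618,-.0142,.146],axis=1)<.02)]
r=least_squares(lambda P:np.linalg.norm(b-P,axis=1)-.016,[.618,-.015,.146],loss="soft_l1",f_scale=.001).x;print("ball",len(b),r.round(4),"th",.5-np.arcsin((r[2]-.17)/.16))
E
python3 ball.py; python3 st.py
```

```text
ball 3967 [ 0.6172 -0.0132  0.1464] th 0.6477765857479828
t 17.65 tcp [ 0.6184 -0.0155  0.1252] yyaw 28.89 zax [-3.e-04 -4.e-04 -1.e+00] F [-4.59 -1.3   7.8 ] open 0.333 q [ 0.24  0.87 -0.54  1.67  0.6   0.77 -0.07]
```

Request:
send_rows:
  series:
    - {"grip": 0.1,"dx": -0.1,"dy": 0,"dz": 0.6,"turn": 0}
    - {"grip": 0.1,"dx": 0,"dy": 0,"dz": 0,"turn": 0}

```text
clock: 17.85
tool_pos: [0.6185, -0.0156, 0.1247]
eef_rot: [0.508, 0.861, -0.0, 0.0]
contact_force: [-5.7, -0.6, 7.9]
opening: 0.33
```

Request:
send_rows:
  series:
    - {"grip": 0.1,"dx": -0.1,"dy": 0,"dz": 0.6,"turn": 0}
    - {"grip": 0.1,"dx": 0,"dy": 0,"dz": 0,"turn": 0}

```text
clock: 18.05
tool_pos: [0.6185, -0.0156, 0.1242]
eef_rot: [0.508, 0.861, -0.0, 0.0]
contact_force: [-4.5, -1.8, 8.7]
opening: 0.33
```

```bash
python3 ball.py; python3 st.py
```

```text
ball 3963 [ 0.6173 -0.0133  0.1456] th 0.6533877984798429
t 18.1 tcp [ 0.6185 -0.0156  0.1241] yyaw 28.89 zax [-2.e-04 -4.e-04 -1.e+00] F [-4.58 -0.85  9.57] open 0.331 q [ 0.24  0.87 -0.53  1.67  0.6   0.77 -0.07]
```

Request:
send_rows:
  series:
    - {"grip": 0.1,"dx": -0.1,"dy": 0,"dz": 0.7,"turn": 0}
    - {"grip": 0.1,"dx": 0,"dy": 0,"dz": 0,"turn": 0}
    - {"grip": 0.1,"dx": 0,"dy": 0,"dz": 0,"turn": 0}

```text
clock: 18.4
tool_pos: [0.6185, -0.0157, 0.1236]
eef_rot: [0.508, 0.861, -0.0, 0.0]
contact_force: [-4.7, -0.5, 9.9]
opening: 0.332
```

```bash
python3 ball.py; python3 st.py
```

```text
ball 3969 [ 0.6173 -0.0133  0.145 ] th 0.6566212494446685
t 18.45 tcp [ 0.6186 -0.0157  0.1236] yyaw 28.89 zax [-1.e-04 -5.e-04 -1.e+00] F [-4.94 -0.32 10.06] open 0.328 q [ 0.24  0.87 -0.53  1.67  0.6   0.77 -0.07]
```

Request:
send_rows:
  series:
    - {"grip": 0.1,"dx": -0.1,"dy": 0,"dz": 0.5,"turn": 0}
    - {"grip": 0.1,"dx": 0,"dy": 0,"dz": 0,"turn": 0}
    - {"grip": 0.1,"dx": 0,"dy": 0,"dz": 0,"turn": 0}

```text
clock: 18.75
tool_pos: [0.6186, -0.0158, 0.1232]
eef_rot: [0.508, 0.861, -0.0, 0.0]
contact_force: [-5.3, -1.0, 10.8]
opening: 0.334
```

```bash
python3 ball.py; python3 st.py;python3 ball.py; python3 st.py
```

```text
ball 3979 [ 0.6173 -0.0134  0.1446] th 0.6591836703039522
t 18.8 tcp [ 0.6186 -0.0158  0.1232] yyaw 28.89 zax [-1.e-04 -5.e-04 -1.e+00] F [-5.29 -1.02  9.4 ] open 0.33 q [ 0.24  0.87 -0.53  1.67  0.6   0.77 -0.07]
ball 3963 [ 0.6173 -0.0134  0.1447] th 0.6590412976876443
t 18.85 tcp [ 0.6186 -0.0158  0.1232] yyaw 28.89 zax [-2.e-04 -5.e-04 -1.e+00] F [-5.86 -0.32 10.25] open 0.331 q [ 0.24  0.87 -0.53  1.67  0.6   0.77 -0.07]
```

The fifth click is felt: the force rose from 6 to 10 N, with the ball at 0.1446 m (θ≈0.659). I'll firm the grip and check that it holds steady for about a second.

Request:
send_rows:
  force: 50
  series:
    - {"grip": 0.1,"dx": 0,"dy": 0,"dz": 0,"turn": 0}
    - {"grip": 0.1,"dx": 0,"dy": 0,"dz": 0,"turn": 0}
    - {"grip": 0.1,"dx": 0,"dy": 0,"dz": 0,"turn": 0}
    - {"grip": 0.1,"dx": 0,"dy": 0,"dz": 0,"turn": 0}
    - {"grip": 0.1,"dx": 0,"dy": 0,"dz": 0,"turn": 0}
    - {"grip": 0.1,"dx": 0,"dy": 0,"dz": 0,"turn": 0}
    - {"grip": 0.1,"dx": 0,"dy": 0,"dz": 0,"turn": 0}
    - {"grip": 0.1,"dx": 0,"dy": 0,"dz": 0,"turn": 0}
    - {"grip": 0.1,"dx": 0,"dy": 0,"dz": 0,"turn": 0}
    - {"grip": 0.1,"dx": 0,"dy": 0,"dz": 0,"turn": 0}

```text
clock: 19.85
tool_pos: [0.6186, -0.0158, 0.1233]
eef_rot: [0.508, 0.861, -0.0, 0.0]
contact_force: [-5.5, -0.6, 11.0]
opening: 0.328
```

```bash
python3 ball.py; python3 st.py; python3 - <<'E'
from h import *
p=snapshot("top");cv2.imwrite("pics/topf.png",p["img"][:,:,::-1])
c=cloud(p).reshape(-1,3)
t=c[(np.hypot(c[:,0]-.488,c[:,1]+.1)<.012)&(c[:,2]>.03)&(c[:,2]<.25)];print(len(t),np.median(t[:,2]))
E
```

```text
ball 3960 [ 0.6173 -0.0134  0.1447] th 0.6589403277492354
t 19.9 tcp [ 0.6186 -0.0157  0.1232] yyaw 28.89 zax [-1.e-04 -5.e-04 -1.e+00] F [-5.49 -1.66 10.27] open 0.325 q [ 0.24  0.87 -0.53  1.67  0.6   0.77 -0.07]
38 0.13858485489836886
```

View pics/topf.png

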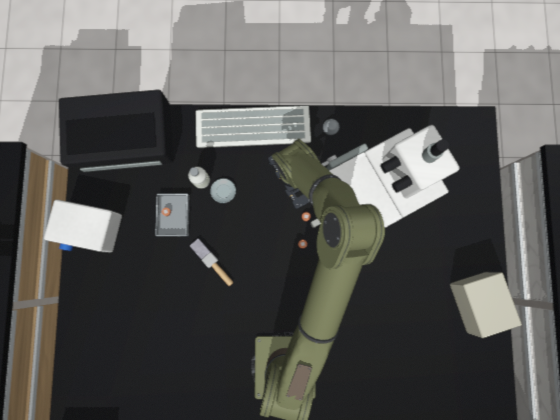

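The top view shows the pucks at (306,217) and (302,244), and the bottle, dish, tray and brush all where they were. The tab top is at 0.1386 m, so the guard is down, and the lever is steady. Handing in.

```bash
python3 -c "
from plant import *
print(finish_job())"
```

```text
the job is handed in; nothing more can be done
None
```

The guard is fully down and the arm is holding the load lever at the fifth click. I handed the job in at about 20 s of the 72 s allowed.

- **Guard:** I pinched the tab and lowered it until the force jumped from 4.5 N to about 30 N at the stop. The tab top then measured 0.138–0.139 m (0.138 expected when down), and 0.1386 m at the last check.
- **Lever:** With the guard down, I pinched the ball and followed its arc, feeling the force rise at each of the five clicks. At the fifth the force went from about 6 N to 10 N. I stopped with the ball at z = 0.1447 m, which is about 0.659 rad against the notch at 0.65 and well short of the next crest at 0.715. It held steady for over a second on a firmer grip.
- **Other things:** In the last top view the pucks on the bench, tray, bottle, dish and brush looked where they had been.

**Disagreement:** The ball rode up about 4 mm in the pads on the way down, so by TCP height alone I expected the fifth click earlier than it came. I settled it by the force and the wrist camera. The fifth jump was also softer than the others, rising over about 3 mm because I moved slowly there.

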